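Load the vacuum tray and start the pump

ROBOT

A 6-joint arm with a two-finger parallel gripper is mounted at the origin on the work surface. World frame = base frame: x ahead of the robot, y to its left, z up, the work surface at z = 0. Lengths are in mm, angles in rad, forces in N, time in s.
With the tool pointing down it reaches from about 350 to 975 mm from the base axis. Payload 7.1 kg.
Tool frame: the origin (TCP) lies midway between the tips of the shut fingers; the grasp point (between the pads) lies 19 mm behind it; z points along the fingers, y is the line along which they close (so a half turn about z gives the same grasp; the last joint's range is limited). The gripper opens to 88 mm and grips with 3 to 60 N. Pads are 20 mm wide; open, the fingers measure 115 mm over their backs; the gripper's body (75 mm by 178 mm) begins 61 mm behind the grasp point.
Start: joints at [1.292, 0.423, 1.63, -0, 1.089, -0.019], TCP at [160.523, 604.017, 222.675] pointing down, gripper open.
Joint ranges: [-3, 3], [-0.9, 2.11], [0.09, 2.58], [-1.31, 4.45], [0.11, 2.69], [-2.54, 2.54]. Speed limits (rad/s): [2.39, 2.39, 3.01, 3.14, 3.14, 3.14].

INTERFACE

Orientations are given as a rotation vector (axis times angle).
In Python, from workcell import get_obs, get_image, camera_params, close_job gives the robot as it stands.
- The arm moves only by the shell command python3 -m creep 'ROWS' [OPENING]. ROWS is a JSON object of lists of equal length, an entry for each row: "delta_pos": the shift along the tool's x, y, z in m, a list of three; "twist": the turn, a rotation vector about the tool's x, y, z in degrees, a list of three. A call has 1 to 20 rows; each row shifts and turns the commanded pose from where the row before left it, along the tool's axes as they then stand; what a row does not reach is not made up. A row lasts 1/12 s, in which the tool goes at most 41.7 mm and 7.16 degrees, less where a joint would pass 70% of its speed; a pose out of reach is approached as far as the arm can. A call with a gripper value outside its range is refused whole. OPENING is the opening, from 0 (shut) to 1 (fully open), set as the call begins (- or left out, the last holds). The fingers move at their own pace and stop on an object; the grip force is fixed at half the most. Time passes only in rows, so rows that do not move let the fingers close. It gives the time, the measured TCP pose, the force, the opening and the grip force at its end, in the units of the state.
- get_obs(): the state, without advancing time (a new reading comes with each control period).
- get_image(name): name is "scene" or "top" or "wrist"; returns (picture, depth): 420x560x3 uint8, red, green, blue; 420x560 float32, mm along the optical axis (not along the pixel's ray), 0 where there is no reading.
- camera_params(name): a dict with "camera_matrix" (3x3 intrinsics, pixels), "extrinsics" (4x4, takes a point from camera to world coordinates). Camera axes: x right, y down, z forward; pixel columns grow to the right and rows downward; lengths in mm; the calibration is good to about 2 mm. A picture is of the moment at which its call begins: read the wrist's pose just before it. camera_params takes no time and is no camera call; for the wrist camera it gives the pose at the moment of the call.
- close_job(): hands the job in; it is judged then, once.
The state is a dict: "t": time; "qpos": joint angles; "qvel": joint speeds; "joint_torque": joint torques, N m; "ee_pos": TCP position; "orientation": TCP orientation; "ft_force": force on the tool from outside, world axes, zero at the start; "moment": the same for the moment, N m; "width": finger opening in mm; "grasp_force": force on a finger pad.
Only numpy, scipy, OpenCV 4.12 (cv2) and the standard library are available. Lean on these libraries where they do the work, as an engineer would, in place of code of your own. Each camera call takes 0.05 s, during which the arm holds its last target. There are 200 camera calls.

TASK

Load the two loose aluminium sample carriers into the two pockets of the vacuum tray, one in each, flat side down and turned so that each tab lies in its pocket's notch; set them down gently so that they sit flat on the pocket floor. When both are in, turn the spring-return switch on the pump control box clockwise, seen from above, to its stop, and let go so that it springs back. Leave the bottle, the dish and the tweezers where they are.

Things in the scene. Friction and masses are not known exactly. Their poses are not given: they have to be found in the camera images.
- carrier_a: loose bare aluminium sample carrier, 140 g, lying flat at any yaw, one of two alike: plate 76 (x) x 54 (y) x 8 mm; a tab 20 mm wide, 8 mm thick sticks out 16 mm from the middle of its +x end only; a central grip rib on top, 46 (x) x 14 (y) mm, from 8 to 35 mm above the underside, the same from both ends. Origin: centre of the plate's underside; x to the tab, z up.
- carrier_b: loose bare aluminium sample carrier, 140 g, lying flat at any yaw, one of two alike: plate 76 (x) x 54 (y) x 8 mm; a tab 20 mm wide, 8 mm thick sticks out 16 mm from the middle of its +x end only; a central grip rib on top, 46 (x) x 14 (y) mm, from 8 to 35 mm above the underside, the same from both ends. Origin: centre of the plate's underside; x to the tab, z up.
- carrier_a_tab (a point): middle of carrier_a's tab, 46 mm from the carrier's origin along its x, 4 mm above the underside.
- carrier_b_tab (a point): middle of carrier_b's tab, 46 mm from the carrier's origin along its x, 4 mm above the underside.
- tray: dark steel vacuum tray fixed to the table, 117 (x) x 196 (y) x 18 mm, with two pale pockets side by side along y, 104 mm centre to centre, each with three vacuum holes. Origin: on the table, midway between the pocket centres; x points to the side with the two notches (the other long edge carries a brass hose fitting), z up.
- pocket_left (a point): centre of the floor of the tray's pocket on the tray's +y side. Pocket 86 (x) x 64 (y) mm and 6 mm deep, i.e. 5 mm of play round a carrier's plate; its notch, 30 mm wide, is cut through the middle of the pocket's +x wall, to the same depth. Axes as the tray's. Floor 12 mm above the table. Takes either carrier
- pocket_right (a point): centre of the floor of the tray's pocket on the tray's -y side. Pocket 86 (x) x 64 (y) mm and 6 mm deep, i.e. 5 mm of play round a carrier's plate; its notch, 30 mm wide, is cut through the middle of the pocket's +x wall, to the same depth. Axes as the tray's. Floor 12 mm above the table. Takes either carrier
- control_box: grey pump control box fixed to the table, 110 (x) x 85 (y) x 40 mm, black rotary switch in the middle of its top. Origin: centre of its underside; x along its long side, z up. On its top a white mark on the +x side shows the switch's rest position, a small steel pin 57 degrees clockwise from it the stop.
- switch (a joint): angle of the black bar-shaped switch: 0 at rest, grows clockwise seen from above, stop at 1.0 rad (57 degrees). A spring, about 0.1 N m at the stop, returns it to 0 when let go. Grip bar 44 mm long, 10 mm wide, 20 mm tall (50 to 70 mm above the table), centred on the vertical turning axis; at rest it lies along the control box's x axis.
- switch_grip (a point): point on the switch's turning axis, 62 mm above the table (the bar's top is at 70 mm); fixed to the box, axes as the control box's, does not turn.
- bottle: bystander: loose amber bottle with white cap, 40 mm across, 85 mm tall, standing. Origin: centre of its underside.
- dish: bystander: loose shallow white dish, 84 mm across, 15 mm tall. Origin: centre of its underside.
- tweezers: bystander: loose steel tweezers lying flat, 120 mm long, 7 mm tall. Origin: their middle, on the table.
Not all that is in view belongs to the job. Of the things like the tray, leave any that is red; of the rest the smaller one is meant.

How it is judged:
By the outcome, as a careful person would: the job done as asked, in the order asked, and still so for the second after the job is handed in, with the robot touching nothing.
It also fails if it takes over 69 s, if anything falls off the work surface, if the arm or the gripper's body presses on something with over 40 N, if the wrist force passes 120 N, or if a joint passes its speed limit or range.

## Working session

There is one attempt and no reset: what is moved stays moved. The work goes in short steps, Python scripts to look and compute and a shell command to move; the robot and the scene stay as the last step left them, time stands still between calls to the robot, and variables do not carry over. Pictures are saved under pics/ and viewed, at most 10 in all, crops included, and the job is handed in when it is done.

```bash
mkdir -p pics; ls
python3 - <<'E'
from workcell import *
import cv2,numpy as np
o=get_obs();print({k:np.round(v,3) for k,v in o.items()})
for n in("top","scene"):
    p,d=get_image(n);cv2.imwrite(f"pics/{n}0.png",p[:,:,::-1]);np.savez(f"{n}0.npz",p=p,d=d,**camera_params(n))
    c=camera_params(n);print(np.round(c["camera_matrix"],1).tolist(),np.round(c["extrinsics"],3).tolist())
E
```

```text
pics
{'t': np.float64(0.0), 'qpos': array([ 1.292,  0.424,  1.631, -0.   ,  1.089, -0.019]), 'qvel': array([ 0.   ,  0.   , -0.001,  0.   , -0.001,  0.001]), 'joint_torque': array([ 0.0000e+00, -5.4462e+01, -2.7367e+01,  6.4000e-02,  2.3000e-02,
       -0.0000e+00]), 'ee_pos': array([160.39 , 603.511, 221.914]), 'orientation': array([-4.070e-01, -3.115e+00,  2.000e-03]), 'ft_force': array([ 0.482, -0.205,  0.447]), 'moment': array([-0.   , -0.006,  0.008]), 'grasp_force': np.float64(0.0), 'width': np.float64(87.887)}
[[450.0, 0.0, 285.9], [0.0, 450.0, 206.9], [0.0, 0.0, 1.0]] [[0.026, -0.985, 0.169, 256.257], [-0.999, -0.03, -0.021, 105.837], [0.026, -0.169, -0.985, 1356.685], [0.0, 0.0, 0.0, 1.0]]
[[501.5, 0.0, 272.5], [0.0, 501.5, 204.6], [0.0, 0.0, 1.0]] [[-0.461, 0.672, -0.58, 1192.764], [0.887, 0.359, -0.289, 451.202], [0.014, -0.648, -0.762, 1017.213], [0.0, 0.0, 0.0, 1.0]]
```

View pics/top0.png

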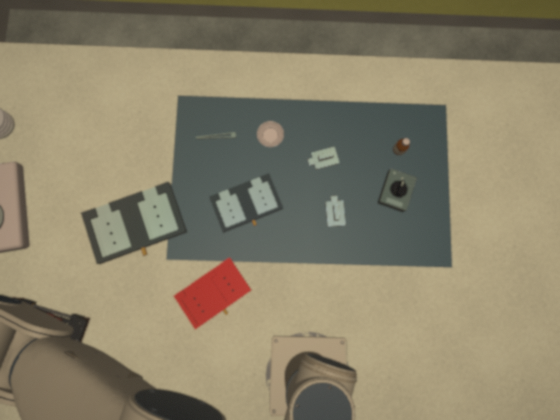

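View pics/scene0.png

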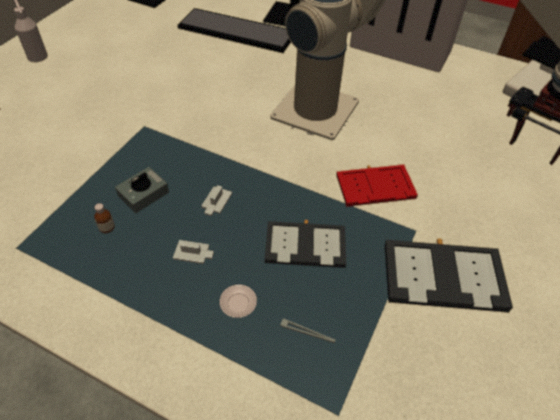

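The top view shows three tray-like things: the large dark tray (135,222), the small dark tray (246,203) and the red tray (213,293). By the description I want the small dark one. The carriers are at (325,158), with its tab at the left, and (336,212), with its tab up. The box is at (398,189), the bottle at (402,145), the dish at (270,133) and the tweezers at (215,135). The scene view agrees: tray (305,244), carriers (192,251) and (216,199), box (141,188).

```bash
cat > h.py <<'E'
import numpy as np,cv2
from scipy.spatial.transform import Rotation as R
def ray(c,uv):
    K,E=c["camera_matrix"],c["extrinsics"]
    uv=np.atleast_2d(np.float64(uv));d=np.c_[uv,np.ones(len(uv))]@np.linalg.inv(K).T@E[:3,:3].T
    return E[:3,3],d
def onplane(c,uv,z):
    o,d=ray(c,uv);return o+d*((z-o[2])/d[:,2])[:,None]
def tri(c1,u1,c2,u2):
    o1,d1=ray(c1,u1);o2,d2=ray(c2,u2);d1,d2=d1[0],d2[0]
    s=np.linalg.lstsq(np.c_[d1,-d2],o2-o1,rcond=None)[0]
    a,b=o1+s[0]*d1,o2+s[1]*d2;return (a+b)/2,np.linalg.norm(a-b)
def proj(c,P):
    q=(np.atleast_2d(P)-c["extrinsics"][:3,3])@c["extrinsics"][:3,:3]@c["camera_matrix"].T
    return q[:,:2]/q[:,2:]
E
python3 - <<'E'
from h import *
from workcell import *
t=np.load("top0.npz");s=np.load("scene0.npz")
for n,u,v in[("carB",(325,158),(192,251)),("carA",(336,212),(216,199)),("tray",(246,203),(305,244)),("switch",(400,188),(141,182)),("big",(135,222),(447,275)),("dish",(270,133),(238,301)),("bottle",(404,142),(101,209))]:
    print(n,np.round(tri(t,u,s,v)[0]),np.round(onplane(t,u,10)[0]))
for n,m in[("t",t),("s",s)]: pass
for n,(x0,x1,y0,y1) in{"small":(205,290,170,237),"big":(75,192,178,268)}.items():
    p=t["p"][y0:y1,x0:x1].astype(int);m=(p.max(2)<62).astype(np.uint8)
    g=max(cv2.findContours(m,0,2)[0],key=cv2.contourArea)
    b=cv2.boxPoints(cv2.minAreaRect(g))+[x0,y0];w=onplane(t,b,18);print(n,b.round(),w.round(),np.linalg.norm(np.diff(w,axis=0),axis=1).round())
o=get_obs();E=camera_params("wrist");T=np.eye(4);T[:3,:3]=R.from_rotvec(o["orientation"]).as_matrix();T[:3,3]=o["ee_pos"]
print(np.round(np.linalg.inv(T)@E["extrinsics"],3),E["camera_matrix"]);print(T.round(3))
E
```

```text
carB [647. -40.   3.] [645. -40.  10.]
carA [477. -76.   6.] [476. -76.  10.]
tray [497. 198.   4.] [496. 198.  10.]
switch [ 548. -261.   47.] [ 557. -273.   10.]
big [427. 531.  10.] [428. 527.  10.]
dish [719. 133.  14.] [720. 133.  10.]
bottle [ 684. -269.   74.] [ 705. -288.   10.]Traceback (most recent call last):
  File "<stdin>", line 9, in <module>
ValueError: max() iterable argument is empty
```

Run:
```python
from h import *
from workcell import *
o=get_obs();E=camera_params("wrist");T=np.eye(4);T[:3,:3]=R.from_rotvec(o["orientation"]).as_matrix();T[:3,3]=o["ee_pos"]
print(np.round(np.linalg.inv(T)@E["extrinsics"],3),E["camera_matrix"]);print(T.round(3))
print((np.array([480,110,400])-T[:3,3])@T[:3,:3])
t=np.load("top0.npz");p=t["p"]
for u in[(246,183),(240,222),(229,225),(200,200),(160,235),(230,205)]:print(u,p[u[1],u[0]])
```

```text
[[-1.00000e-03 -9.71000e-01 -2.40000e-01  6.54560e+01]
 [ 1.00000e+00 -1.00000e-03 -0.00000e+00  1.79500e+00]
 [ 0.00000e+00 -2.40000e-01  9.71000e-01 -1.61752e+02]
 [ 0.00000e+00  0.00000e+00  0.00000e+00  1.00000e+00]] [[306.70510852   0.         281.53533556]
 [  0.         306.70510852 214.9732631 ]
 [  0.           0.           1.        ]]
[[-9.66000e-01  2.57000e-01 -0.00000e+00  1.60365e+02]
 [ 2.57000e-01  9.66000e-01 -1.00000e-03  6.03548e+02]
 [ 0.00000e+00 -1.00000e-03 -1.00000e+00  2.21967e+02]
 [ 0.00000e+00  0.00000e+00  0.00000e+00  1.00000e+00]]
[-435.66474651 -395.14917658 -177.49599372]
(246, 183) [64 69 65]
(240, 222) [93 98 93]
(229, 225) [134 144 134]
(200, 200) [86 95 90]
(160, 235) [129 138 120]
(230, 205) [151 162 149]
```

```bash
python3 -m creep '{"delta_pos":[[-0.0257,-0.0228,-0.003],[-0.0257,-0.0228,-0.003],[-0.0257,-0.0228,-0.003],[-0.0257,-0.0228,-0.003],[-0.0257,-0.0228,-0.003],[-0.0257,-0.0228,-0.003],[-0.0257,-0.0228,-0.003],[-0.0257,-0.0228,-0.003],[-0.0257,-0.0228,-0.003],[-0.0257,-0.0228,-0.003],[-0.0257,-0.0228,-0.003],[-0.0257,-0.0228,-0.003],[-0.0257,-0.0228,-0.003],[-0.0257,-0.0228,-0.003],[-0.0257,-0.0228,-0.003],[-0.0257,-0.0228,-0.003],[-0.0257,-0.0228,-0.003],[-0.0257,-0.0228,-0.003],[-0.0257,-0.0228,-0.003],[0,0,0]],"twist":[[0,0,0],[0,0,0],[0,0,0],[0,0,0],[0,0,0],[0,0,0],[0,0,0],[0,0,0],[0,0,0],[0,0,0],[0,0,0],[0,0,0],[0,0,0],[0,0,0],[0,0,0],[0,0,0],[0,0,0],[0,0,0],[0,0,0],[0,0,0]]}' 1
cat > shot.py <<'E'
import sys,cv2,numpy as np
from workcell import *
n=sys.argv[1];c=camera_params("wrist");p,d=get_image("wrist");np.savez(n+".npz",p=p,d=d,**c);cv2.imwrite(f"pics/{n}.png",p[:,:,::-1]);print(c["extrinsics"][:3,3].round(1))
o=get_obs();print(o["ee_pos"].round(1),np.abs(o["qvel"]).max())
E
python3 shot.py w1
```

```text
t: 1.77
ee_pos: [524.1, 55.9, 280.1]
orientation: [0.412, 3.112, -0.001]
ft_force: [-0.1, -0.0, 0.6]
width: 87.8
grasp_force: 0.0
[460.9  74.9 441.7]
[522.4  57.7 279.6] 0.05274022725770037
```

View pics/w1.png

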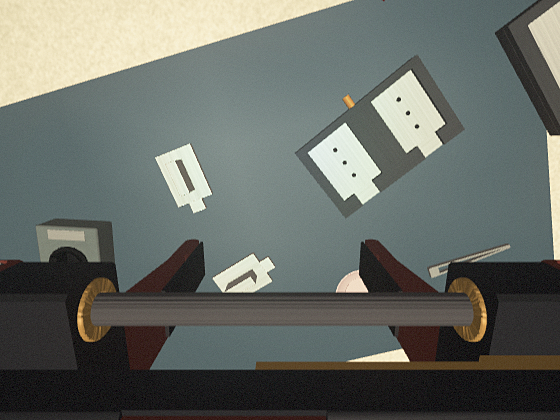

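```bash
python3 shot.py w1b; python3 -m creep '{"delta_pos":[[-0.008,-0.03,0],[-0.008,-0.03,0],[-0.008,-0.03,0],[-0.008,-0.03,0],[0,0,0],[0,0,0]],"twist":[[0,0,0],[0,0,0],[0,0,0],[0,0,0],[0,0,0],[0,0,0]]}' 1; python3 shot.py w2
```

```text
[459.6  76.6 441.3]
[521.2  59.  279.3] 0.04012551557961268
t: 2.37
ee_pos: [520.5, -64.0, 279.3]
orientation: [-0.409, -3.114, -0.001]
ft_force: [0.3, -0.2, -0.5]
width: 87.9
grasp_force: 0.0
[457.9 -45.5 441.1]
[520.6 -63.2 279.4] 0.02219612382344696
```

The w1 image has the base side up. It shows the small tray at (380,137), with the hose fitting at (349,101) and the notches at (432,150) and (368,197). Carrier A is at (184,172) with its tab at (198,207), carrier B at (243,273) with its tab at (265,267), and the box at (75,240). The fingers hide the lower half.

View pics/w2.png

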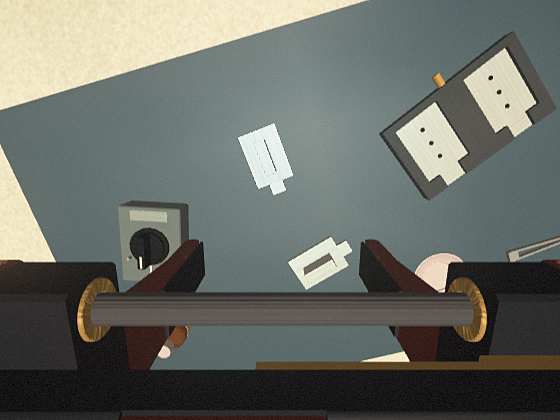

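In w2, carrier A is at (265,158) with its tab at (279,187), and carrier B at (321,263) with its tab at (344,248). The tray is at (468,115), the switch at (150,250) and the bottle at (172,343), partly hidden. Now I'll measure from both views.

```bash
cat > meas.py <<'E'
from h import *
def blobs(c,roi,thr=150,inv=False):
    x0,y0,x1,y1=roi;g=cv2.cvtColor(c["p"],cv2.COLOR_RGB2GRAY)[y0:y1,x0:x1]
    m=((g<thr) if inv else (g>thr)).astype(np.uint8)
    m=cv2.morphologyEx(m,cv2.MORPH_OPEN,np.ones((2,2)))
    cs=sorted(cv2.findContours(m,0,cv2.CHAIN_APPROX_NONE)[0],key=cv2.contourArea)[::-1]
    return [k.reshape(-1,2)+[x0,y0] for k in cs if cv2.contourArea(k)>300]
def fit(c,k,z,name=""):
    w=onplane(c,k,z)[:,:2];r=cv2.minAreaRect(w.astype(np.float32));b=cv2.boxPoints(r)
    m=cv2.moments(w.astype(np.float32).reshape(-1,1,2));cen=np.array([m["m10"],m["m01"]])/m["m00"]
    e1,e2=b[1]-b[0],b[2]-b[1];e=e1 if np.linalg.norm(e1)>np.linalg.norm(e2) else e2
    L=np.linalg.norm(e);e=e/L;rc=b.mean(0)
    if (cen-rc)@e>0:e=-e      # area centroid lies on the side away from the tab
    print(name,"rect",rc.round(1),"size",np.round(r[1],1),"yaw",np.degrees(np.arctan2(e[1],e[0])).round(1))
    return rc,e,L
def px(k): return cv2.boxPoints(cv2.minAreaRect(k.astype(np.float32))).mean(0)
E
python3 - <<'E'
from meas import *
c1,c2=np.load("w1b.npz"),np.load("w2.npz")
P={}
for n,c,dx in(("w1",c1,0),("w2",c2,80)):
    rois={"A":(145+dx,135,225+dx,220) if not dx else (225,115,305,200),"B":(207,245,280,294) if not dx else (285,230,357,293),
     "T":(300,55,460,215) if not dx else (385,30,550,195)}
    for q,r in rois.items():
        for i,k in enumerate(blobs(c,r)[:2 if q=="T" else 1]):
            rc,e,L=fit(c,k,12 if q=="T" else 8,n+q)
            if q!="T":print("   origin",(rc-8*e).round(1))
            else:print("   pocket",(rc-7.75*e).round(1))
            P[n,q,i]=px(k)
for q,i in(("A",0),("B",0),("T",0),("T",1)):
  for j in ((i,) if q!="T" else (0,1)):
    a,g=tri(c1,P["w1",q,i],c2,P["w2",q,j]);print(q,i,j,a.round(1),"gap",round(g,1))
for n,c in(("w1",c1),("w2",c2)):   # depth heights
  for q in "AB":
    u=P[n,q,0].astype(int);dd=c["d"][u[1],u[0]];o,d=ray(c,u);print(n,q,(o+d[0]*dd).round(1))
E
```

```text
w1A rect [483.9 -70.8] size [92.3 53.8] yaw 5.6
   origin [475.9 -71.6]
w1B rect [647.4 -30.4] size [54.3 91.8] yaw -72.9
   origin [645.1 -22.8]
w1T rect [483.5 251.2] size [107.   62.5] yaw 23.7
   pocket [476.5 248.1]
w1T rect [526.2 155.5] size [107.8  64. ] yaw 23.8
   pocket [519.1 152.4]
w2A rect [483.9 -70.8] size [92.6 53.7] yaw 5.7
   origin [475.9 -71.6]
w2B rect [647.4 -30.8] size [54.4 91.7] yaw 107.4
   origin [649.8 -38.4]
w2T rect [483.8 252.2] size [106.3  60.9] yaw 23.8
   pocket [476.7 249. ]
w2T rect [525.9 156.3] size [106.5  62.4] yaw 23.7
   pocket [518.8 153.2]
A 0 0 [482.4 -69.9  11.7] gap 0.2
B 0 0 [647.4 -30.9   7.7] gap 0.1
T 0 0 [481.  250.2  14.7] gap 0.1
T 0 1 [506.4 218.1 -19.5] gap 98.3
T 1 0 [481.9 115.6 214.2] gap 24.0
T 1 1 [523.4 154.4  16.2] gap 0.7
w1 A [481.1 -64.8  27.6]
w1 B [635.8 -24.5  32.7]
w2 A [481.2 -68.6  35.4]
w2 B [638.2 -31.6  26.2]
```

Run:
```python
from meas import *
c1,c2=np.load("w1b.npz"),np.load("w2.npz")
o=np.array([497.8,200.7]);a=np.radians(23.8);Rt=np.array([[np.cos(a),np.sin(a)],[-np.sin(a),np.cos(a)]])
for n,c,r in(("w1",c1,(300,55,460,215)),("w2",c2,(385,30,550,195))):
    print(n,"cam in tray frame",Rt@(c["extrinsics"][:2,3]-o))
    for k in blobs(c,r)[:2]:
        w=(onplane(c,k,12)[:,:2]-o)@Rt.T
        yc=52*np.sign(w[:,1].mean())
        mid=np.abs(w[:,1]-yc)<10;side=(np.abs(w[:,1]-yc)>19)&(np.abs(w[:,1]-yc)<26)
        for nm,s in(("mid",mid),("side",side)):
            x=w[s,0];print(nm,"back",np.median(x[x<0]).round(1),"front",np.median(x[x>0]).round(1),end=" ")
        y=w[np.abs(w[:,0])<30,1];print("y",np.median(y[y<yc]).round(1),np.median(y[y>yc]).round(1))
        g=cv2.cvtColor(c["p"],cv2.COLOR_RGB2GRAY);m=np.zeros_like(g);cv2.fillPoly(m,[k],255);m=cv2.erode(m,np.ones((5,5)))
        h=((g<110)&(m>0)).astype(np.uint8);st=cv2.connectedComponentsWithStats(h)
        print("holes",((onplane(c,st[3][1:],12)[:,:2]-o)@Rt.T).round(1).tolist())
    # outline of tray, top edges
    g=cv2.cvtColor(c["p"],cv2.COLOR_RGB2GRAY)
    print("line gray",[int(g[tuple(np.round(proj(c,[*(o+Rt.T@[x,0]),18])[0]).astype(int)[::-1])]) for x in range(-75,80,3)])
    print("back/front y=0 scan from -75 step3")
```

```text
w1 cam in tray frame [-85.08121401 -98.14185305]
mid back -45.6 front 60.4 side back -45.5 front 39.3 y 21.2 82.7
holes [[-27.1, 51.2], [-5.2, 51.3], [17.1, 51.2]]
mid back -45.5 front 60.7 side back -45.7 front 39.2 y -84.2 -21.3
holes [[-27.3, -53.1], [-5.4, -53.0], [16.8, -53.1]]
line gray [120, 155, 165, 173, 162, 181, 88, 95, 91, 94, 98, 95, 94, 98, 97, 98, 89, 97, 97, 94, 94, 91, 92, 96, 96, 96, 96, 94, 92, 93, 94, 95, 95, 92, 91, 92, 92, 94, 89, 92, 91, 93, 87, 88, 91, 118, 120, 117, 119, 119, 117, 114]
back/front y=0 scan from -75 step3
w2 cam in tray frame [-135.86915801 -209.14560948]
mid back -44.8 front 60.5 side back -44.6 front 39.4 y 22.8 82.8
holes [[-27.1, 51.1], [-5.1, 51.1], [17.0, 50.7]]
mid back -44.9 front 60.6 side back -44.9 front 39.5 y -82.6 -21.3
holes [[-27.3, -53.1], [-5.5, -53.3], [16.9, -53.1]]
line gray [110, 110, 102, 101, 107, 68, 92, 85, 84, 86, 85, 88, 88, 87, 85, 90, 87, 85, 86, 85, 85, 90, 85, 87, 89, 87, 86, 87, 90, 86, 85, 87, 86, 90, 87, 79, 86, 88, 84, 87, 87, 84, 81, 89, 85, 104, 108, 100, 101, 102, 103, 101]
back/front y=0 scan from -75 step3
```

The tray fits: pockets about 86x63 mm, 104 mm apart, yaw 23.8. I'll check my choice in one close crop and build a small helper that works out how far to go.

```bash
cat > go.py <<'E'
# go.py x y z psi : turn about tool z (deg), then shift in tool axes as they stand after the turn (m)
import sys,numpy as np
from h import R
from workcell import get_obs
x,y,z,p=map(float,sys.argv[1:5]);o=get_obs();T=R.from_rotvec(o["orientation"]).as_matrix()
psi=np.degrees(np.arctan2(T[1,0],T[0,0]));a=np.radians(p)
d=np.array([x,y,z])-o["ee_pos"]
print("t",round(float(o["t"]),2),"psi",psi.round(2),"turn_z",(-((p-psi+180)%360-180)).round(2),"shift",np.round(np.array([d@[np.cos(a),np.sin(a),0],d@[np.sin(a),-np.cos(a),0],-d[2]])/1000,4),"tilt",T[:2,2].round(3),"q6",o["qpos"][5].round(2))
E
python3 go.py 475.9 -71.6 60 185.6
python3 - <<'E'
import cv2
p=cv2.imread("pics/w1b.png")[40:310,20:480];cv2.imwrite("pics/crop1.png",cv2.resize(p,None,fx=1.7,fy=1.7,interpolation=cv2.INTER_CUBIC))
E
```

```text
t 2.42 psi 165.1 turn_z -20.5 shift [ 0.0453 -0.004   0.2194] tilt [-0.001  0.001] q6 -1.45
```

View pics/crop1.png

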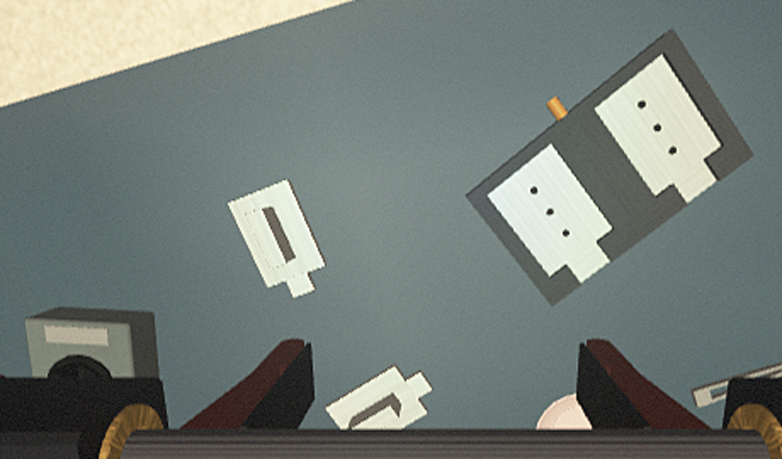

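The crop confirms the small dark tray at (610,165), with two pale pockets, notches facing away from the brass fitting at (558,108), and both carriers loose with their tabs visible. I'll go to carrier A.

```bash
python3 -m creep '{"delta_pos":[[0,0,0.025],[0,0,0.025],[0,0,0.025],[0.011,-0.001,0.028],[0.011,-0.001,0.028],[0.011,-0.001,0.028],[0.0123,-0.001,0.03],[0,0,0.03],[0,0,0],[0,0,0],[0,0,0]],"twist":[[0,0,-6.8],[0,0,-6.8],[0,0,-6.9],[0,0,0],[0,0,0],[0,0,0],[0,0,0],[0,0,0],[0,0,0],[0,0,0],[0,0,0]]}' 1; python3 go.py 475.9 -71.6 13 185.6
```

```text
t: 3.33
ee_pos: [477.7, -71.8, 61.8]
orientation: [-0.156, 3.136, -0.0]
ft_force: [-0.6, -0.7, 0.9]
width: 87.7
grasp_force: 0.0
t 3.33 psi -174.3 turn_z 0.1 shift [0.0018 0.0004 0.0488] tilt [ 0.001 -0.   ] q6 -1.84
```

```bash
python3 -m creep '{"delta_pos":[[0,0,0.012],[0,0,0.012],[0,0,0.012],[0,0,0.011],[0,0,0],[0,0,0],[0,0,0]],"twist":[[0,0,0],[0,0,0],[0,0,0],[0,0,0],[0,0,0],[0,0,0],[0,0,0]]}' 1; python3 go.py 475.9 -71.6 13 185.6;python3 shot.py w3
python3 - <<'E'
from h import *
c=np.load("w3.npz")
# predicted rib ends and tab vs. what's seen
g=cv2.resize(c["p"][0:330,100:460][:,:,::-1],None,fx=1.6,fy=1.6);cv2.imwrite("pics/w3c.png",g)
E
```

```text
t: 3.92
ee_pos: [477.4, -72.7, 14.6]
orientation: [-0.154, 3.136, -0.001]
ft_force: [0.0, 0.2, -0.1]
width: 87.8
grasp_force: 0.0
t 3.92 psi -174.37 turn_z 0.03 shift [0.0014 0.0012 0.0016] tilt [ 0.002 -0.   ] q6 -1.84
[412.5 -77.2 176.3]
[477.4 -72.7  14.6] 0.003526108723663271
```

View pics/w3c.png

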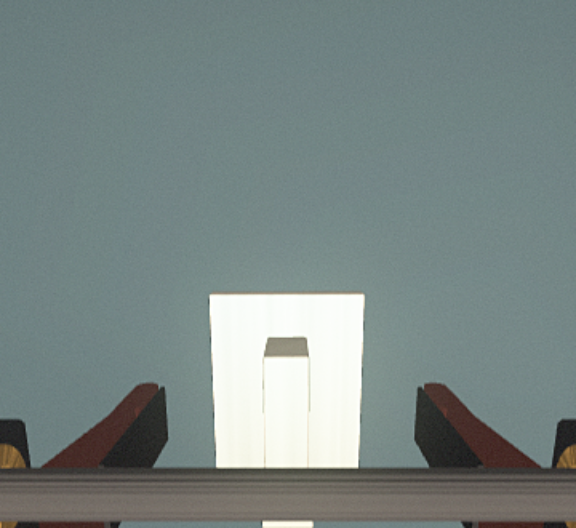

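The crop is centred on carrier A: rib at (287,410), between the open fingers at (150,430) and (430,430), and square to them. I'll lower a little and grip.

```bash
python3 -m creep '{"delta_pos":[[0.001,0.001,0.002],[0,0,0]],"twist":[[0,0,0],[0,0,0]]}' 1;python3 -m creep '{"delta_pos":[[0,0,0],[0,0,0],[0,0,0],[0,0,0],[0,0,0],[0,0,0],[0,0,0],[0,0,0]],"twist":[[0,0,0],[0,0,0],[0,0,0],[0,0,0],[0,0,0],[0,0,0],[0,0,0],[0,0,0]]}' 0
```

```text
t: 4.13
ee_pos: [475.5, -71.7, 12.0]
orientation: [-0.154, 3.137, -0.0]
ft_force: [-1.1, 0.8, 0.4]
width: 87.9
grasp_force: 0.0
t: 4.8
ee_pos: [475.5, -71.8, 11.7]
orientation: [0.154, -3.138, 0.0]
ft_force: [-0.2, -0.4, -0.4]
width: 38.0
grasp_force: 0.0
```

```bash
python3 -m creep '{"delta_pos":[[0,0,0],[0,0,0],[0,0,0],[0,0,0],[0,0,0],[0,0,0]],"twist":[[0,0,0],[0,0,0],[0,0,0],[0,0,0],[0,0,0],[0,0,0]]}' 0
```

```text
t: 5.3
ee_pos: [475.5, -71.8, 11.7]
orientation: [-0.154, 3.138, -0.0]
ft_force: [-0.4, -0.5, -0.5]
width: 14.2
grasp_force: 30.0
```

```bash
python3 -m creep '{"delta_pos":[[0,0,-0.015],[0,0,-0.025],[0,0,-0.025],[0,0,-0.015],[0,0,0]],"twist":[[0,0,0],[0,0,0],[0,0,0],[0,0,-6.1],[0,0,-6.1]]}' 0; python3 go.py 473.5 245.9 72 203.8
```

```text
t: 5.72
ee_pos: [477.2, -72.0, 94.5]
orientation: [-0.493, 3.098, -0.002]
ft_force: [0.6, -0.2, -1.0]
width: 13.7
grasp_force: 30.0
t 5.72 psi -161.91 turn_z -5.71 shift [-0.1249  0.2924  0.0225] tilt [ 0.005 -0.001] q6 -2.06
```

```bash
python3 -m creep '{"delta_pos":[[0,0,0],[-0.0125,0.0292,0.002],[-0.0125,0.0292,0.002],[-0.0125,0.0292,0.002],[-0.0125,0.0292,0.002],[-0.0125,0.0292,0.002],[-0.0125,0.0292,0.002],[-0.0125,0.0292,0.002],[-0.0125,0.0292,0.002],[-0.0125,0.0292,0.002],[-0.0125,0.0292,0.002],[0,0,0],[0,0,0],[0,0,0],[0,0,0]],"twist":[[0,0,-5.8],[0,0,0],[0,0,0],[0,0,0],[0,0,0],[0,0,0],[0,0,0],[0,0,0],[0,0,0],[0,0,0],[0,0,0],[0,0,0],[0,0,0],[0,0,0],[0,0,0]]}' 0; python3 go.py 473.5 245.9 40 203.8; python3 shot.py w4
python3 - <<'E'
from meas import *
c=np.load("w4.npz")
o=np.array([497.8,200.7]);a=np.radians(23.8)
W=lambda x,y,z:[*(o+np.array([[np.cos(a),-np.sin(a)],[np.sin(a),np.cos(a)]])@[x,y]),z]
g=c["p"][:,:,::-1].copy()
for y0 in(51.2,-53):
    P=np.array([W(-4+x,y0+y,18) for x,y in((-43,-32),(-43,32),(43,32),(43,-32))]);cv2.polylines(g,[proj(c,P).round().astype(int)],True,(0,0,255))
    for x in(-27.2,-5.2,17):cv2.circle(g,tuple(int(v) for v in proj(c,W(x,y0,12))[0].round()),3,(0,255,0))
cv2.imwrite("pics/w4o.png",g)
E
```

```text
t: 6.97
ee_pos: [472.6, 244.7, 71.5]
orientation: [0.641, -3.074, 0.001]
ft_force: [0.1, 0.8, -1.9]
width: 13.7
grasp_force: 30.0
t 6.97 psi -156.44 turn_z -0.24 shift [-0.0013  0.0008  0.0315] tilt [-0.001 -0.001] q6 -1.53
[413.2 220.6 233.3]
[472.8 244.6  71.6] 0.005078942184731277
```

View pics/w4o.png

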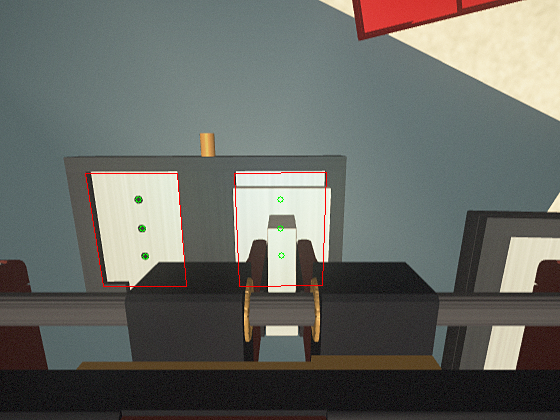

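The overlay shows the predicted pocket outlines on the real pockets, with the holes at (138,199), (142,228) and (145,256) within a pixel. The carrier is held square above the left pocket (282,230). I'll lower it.

```bash
python3 -m creep '{"delta_pos":[[-0.0013,0.0008,0.012],[0,0,0.012],[0,0,0.012],[0,0,0.006],[0,0,0.001],[0,0,0],[0,0,0]],"twist":[[0,0,-0.2],[0,0,0],[0,0,0],[0,0,0],[0,0,0],[0,0,0],[0,0,0]]}' 0; python3 go.py 473.5 245.9 23.7 203.8; python3 shot.py w5
```

```text
t: 7.6
ee_pos: [473.9, 247.1, 28.5]
orientation: [0.648, -3.074, 0.0]
ft_force: [-0.5, -0.6, -1.1]
width: 13.6
grasp_force: 30.0
t 7.6 psi -156.19 turn_z 0.01 shift [ 0.0009 -0.0009  0.0048] tilt [-0. -0.] q6 -1.53
[414.5 222.7 190.2]
[474.1 247.2  28.8] 0.008554036314120913
```

View pics/w5.png

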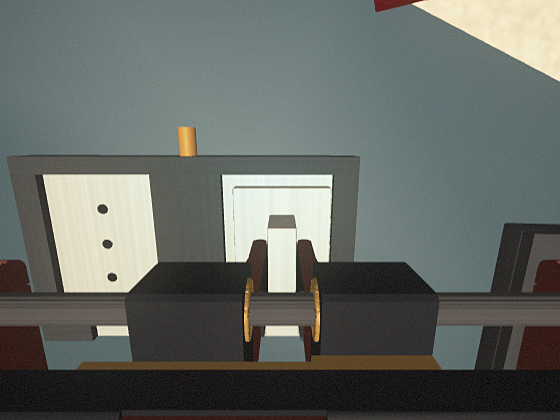

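Run:
```python
from meas import *
c=np.load("w5.npz");g=cv2.cvtColor(c["p"],cv2.COLOR_RGB2GRAY).astype(int)
print("row195",[(x,g[195,x]) for x in list(range(215,240))+list(range(326,342))]);print("col260",[(y,g[y,260]) for y in range(168,194)])
o=np.array([474.1,247.2]);a=np.radians(203.8);t=lambda w:((w-o)@np.array([[np.cos(a),np.sin(a)],[np.sin(a),-np.cos(a)]]).T).round(1)
for n,u,z in(("plate L",(233,200),25),("plate R",(331,200),25),("plate back",(260,187),25),("pock back",(260,175),18)):print(n,t(onplane(c,u,z)[:,:2]))
for u in((222,200),(333,200)):print(u,t(onplane(c,u,12)[:,:2]),t(onplane(c,u,18)[:,:2]))
```

```text
row195 [(215, np.int64(100)), (216, np.int64(96)), (217, np.int64(98)), (218, np.int64(100)), (219, np.int64(96)), (220, np.int64(105)), (221, np.int64(52)), (222, np.int64(29)), (223, np.int64(255)), (224, np.int64(241)), (225, np.int64(235)), (226, np.int64(232)), (227, np.int64(234)), (228, np.int64(233)), (229, np.int64(236)), (230, np.int64(239)), (231, np.int64(238)), (232, np.int64(240)), (233, np.int64(206)), (234, np.int64(241)), (235, np.int64(239)), (236, np.int64(240)), (237, np.int64(240)), (238, np.int64(241)), (239, np.int64(239)), (326, np.int64(241)), (327, np.int64(240)), (328, np.int64(241)), (329, np.int64(246)), (330, np.int64(239)), (331, np.int64(220)), (332, np.int64(52)), (333, np.int64(83)), (334, np.int64(98)), (335, np.int64(99)), (336, np.int64(103)), (337, np.int64(93)), (338, np.int64(97)), (339, np.int64(98)), (340, np.int64(94)), (341, np.int64(99))]
col260 [(168, np.int64(100)), (169, np.int64(98)), (170, np.int64(98)), (171, np.int64(99)), (172, np.int64(101)), (173, np.int64(94)), (174, np.int64(141)), (175, np.int64(231)), (176, np.int64(247)), (177, np.int64(242)), (178, np.int64(240)), (179, np.int64(240)), (180, np.int64(239)), (181, np.int64(240)), (182, np.int64(241)), (183, np.int64(242)), (184, np.int64(247)), (185, np.int64(231)), (186, np.int64(145)), (187, np.int64(117)), (188, np.int64(200)), (189, np.int64(241)), (190, np.int64(241)), (191, np.int64(238)), (192, np.int64(238)), (193, np.int64(239))]
plate L [[ 32.2 -25. ]]
plate R [[32.2 28.7]]
plate back [[ 39.3 -10.1]]
pock back [[ 45.1 -10.5]]
(222, 200) [[ 29.6 -33.6]] [[ 30.8 -32.4]]
(333, 200) [[29.6 32. ]] [[30.8 31. ]]
```

```bash
python3 -m creep '{"delta_pos":[[0.0008,-0.0028,0],[0,0,0.001],[0,0,0.001],[0,0,0.001],[0,0,0.001],[0,0,0],[0,0,0]],"twist":[[0,0,0],[0,0,0],[0,0,0],[0,0,0],[0,0,0],[0,0,0],[0,0,0]]}' 0
```

```text
t: 8.23
ee_pos: [474.2, 244.2, 24.6]
orientation: [0.648, -3.074, 0.0]
ft_force: [0.5, -0.1, -1.2]
width: 13.8
grasp_force: 30.0
```

```bash
python3 -m creep '{"delta_pos":[[0,0,0.0005],[0,0,0.0005],[0,0,0.0005],[0,0,0]],"twist":[[0,0,0],[0,0,0],[0,0,0],[0,0,0]]}' 0
```

```text
t: 8.57
ee_pos: [474.4, 244.2, 23.7]
orientation: [-0.648, 3.074, 0.0]
ft_force: [-1.2, -1.2, 4.9]
width: 14.4
grasp_force: 30.0
```

```bash
python3 -m creep '{"delta_pos":[[0,0,0],[0,0,0],[0,0,0],[0,0,0],[0,0,0],[0,0,-0.01],[0,0,-0.02],[0,0,-0.03],[0,0,-0.03],[0,0,-0.03],[0,0,0],[0,0,0]],"twist":[[0,0,0],[0,0,0],[0,0,0],[0,0,0],[0,0,0],[0,0,0],[0,0,0],[0,0,0],[0,0,0],[0,0,0],[0,0,0],[0,0,0]]}' 0.6; python3 shot.py w6; python3 go.py 649.8 -38.4 120 107.3
```

```text
t: 9.57
ee_pos: [475.5, 244.8, 145.5]
orientation: [-0.647, 3.07, 0.002]
ft_force: [-0.9, -0.5, -0.1]
width: 52.8
grasp_force: 0.0
[415.3 220.  306.9]
[474.4 244.3 144. ] 0.03491009614499921
t 9.62 psi -156.19 turn_z 96.51 shift [-0.322   0.0834  0.024 ] tilt [0.001 0.001] q6 -1.53
```

View pics/w6.png

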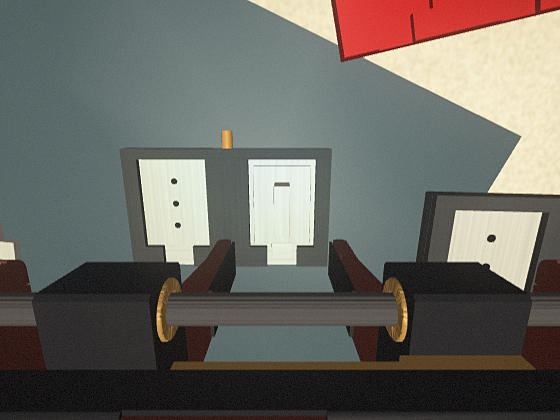

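In w6 carrier A sits in the left pocket (282,205) with a gap all round and its tab in the notch (281,254). Next is carrier B.

```bash
python3 -m creep '{"delta_pos":[[0,0,0],[0,0,0],[0,0,0],[0,0,0],[0,0,0],[0,0,0],[0,0,0],[0,0,0],[0,0,0],[0,0,0],[0,0,0],[0,0,0],[0,0,0],[0,0,0],[-0.035,0.009,0],[-0.035,0.009,0],[-0.035,0.009,0],[-0.035,0.009,0],[-0.035,0.009,0],[-0.035,0.009,0]],"twist":[[0,0,6.9],[0,0,6.9],[0,0,6.9],[0,0,6.9],[0,0,6.9],[0,0,6.9],[0,0,6.9],[0,0,6.9],[0,0,6.9],[0,0,6.9],[0,0,6.9],[0,0,6.9],[0,0,6.9],[0,0,6.9],[0,0,0],[0,0,0],[0,0,0],[0,0,0],[0,0,0],[0,0,0]]}' 1;  python3 go.py 649.8 -38.4 50 107.3
```

```text
t: 11.28
ee_pos: [587.5, 57.9, 141.4]
orientation: [-1.862, -2.527, 0.003]
ft_force: [1.1, 0.5, 0.2]
width: 87.7
grasp_force: 0.0
t 11.28 psi 107.22 turn_z -0.08 shift [-0.1105  0.0309  0.0914] tilt [-0.003 -0.   ] q6 -0.22
```

```bash
python3 -m creep '{"delta_pos":[[-0.026,0.0075,0.02],[-0.026,0.0075,0.02],[-0.026,0.0075,0.02],[-0.026,0.0075,0.02],[0,0,0.01],[0,0,0],[0,0,0],[0,0,0]],"twist":[[0,0,0],[0,0,0],[0,0,0],[0,0,0],[0,0,0],[0,0,0],[0,0,0],[0,0,0]]}' 1;  python3 go.py 649.8 -38.4 12 107.3;python3 shot.py w7
```

```text
t: 11.95
ee_pos: [646.7, -29.9, 53.1]
orientation: [-1.862, -2.529, 0.001]
ft_force: [-0.0, 0.1, 0.0]
width: 87.9
grasp_force: 0.0
t 11.95 psi 107.26 turn_z -0.04 shift [-0.009   0.0004  0.0411] tilt [-0.001  0.   ] q6 -0.37
[627.6  34.  214.9]
[647.2 -29.8  53.8] 0.013391218120680537
```

View pics/w7.png

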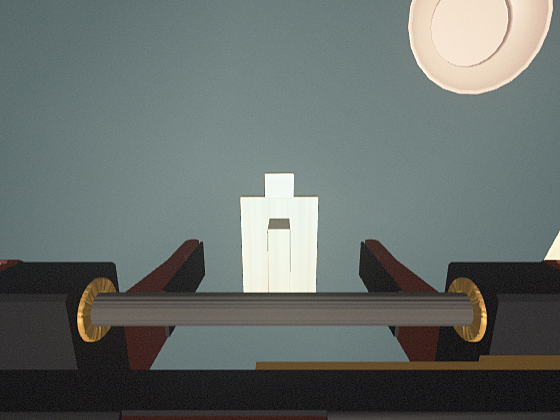

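Carrier B is centred between the fingers (280,240), with its tab up at (279,185) and the dish clear at (480,30). That was my tenth picture, so from here I go by numbers.

```bash
python3 -m creep '{"delta_pos":[[-0.009,0.0004,0],[0,0,0.012],[0,0,0.012],[0,0,0.012],[0,0,0.0055],[0,0,0],[0,0,0],[0,0,0]],"twist":[[0,0,0],[0,0,0],[0,0,0],[0,0,0],[0,0,0],[0,0,0],[0,0,0],[0,0,0]]}' 1;  python3 go.py 649.8 -38.4 12 107.3
```

```text
t: 12.67
ee_pos: [650.6, -39.3, 11.6]
orientation: [1.864, 2.529, -0.0]
ft_force: [0.9, -1.6, -0.2]
width: 87.4
grasp_force: 0.0
t 12.67 psi 107.22 turn_z -0.08 shift [ 0.0011 -0.0005 -0.0004] tilt [ 0. -0.] q6 -0.38
```

```bash
python3 -m creep '{"delta_pos":[[0.001,-0.0005,0],[0,0,0],[0,0,0],[0,0,0],[0,0,0],[0,0,0],[0,0,0],[0,0,0],[0,0,0],[0,0,0],[0,0,0],[0,0,0],[0,0,0],[0,0,0]],"twist":[[0,0,0],[0,0,0],[0,0,0],[0,0,0],[0,0,0],[0,0,0],[0,0,0],[0,0,0],[0,0,0],[0,0,0],[0,0,0],[0,0,0],[0,0,0],[0,0,0]]}' 0
```

```text
t: 13.83
ee_pos: [649.5, -38.6, 11.6]
orientation: [-1.864, -2.529, 0.001]
ft_force: [-1.3, -0.0, 0.7]
width: 14.0
grasp_force: 30.0
```

```bash
python3 -m creep '{"delta_pos":[[0,0,-0.01],[0,0,-0.02],[0,0,-0.03],[0,0,-0.03],[0,0,0],[0,0,0],[0,0,0],[0,0,0],[0,0,0],[0,0,0],[0,0,0],[0,0,0],[0,0,0],[0,0,0],[0,0,0],[0,0,0]],"twist":[[0,0,0],[0,0,0],[0,0,0],[0,0,6.95],[0,0,6.95],[0,0,6.95],[0,0,6.95],[0,0,6.95],[0,0,6.95],[0,0,6.95],[0,0,6.95],[0,0,6.95],[0,0,6.95],[0,0,6.95],[0,0,6.95],[0,0,0]]}' 0;  python3 go.py 516 149.8 72 23.8
```

```text
t: 15.17
ee_pos: [649.9, -38.5, 102.2]
orientation: [3.075, 0.641, 0.001]
ft_force: [-0.1, 0.2, -1.7]
width: 13.8
grasp_force: 30.0
t 15.17 psi 23.56 turn_z -0.24 shift [-0.0465 -0.2263  0.0302] tilt [0.001 0.   ] q6 1.08
```

```bash
python3 -m creep '{"delta_pos":[[-0.0058,-0.0283,0.001],[-0.0058,-0.0283,0.001],[-0.0058,-0.0283,0.001],[-0.0058,-0.0283,0.001],[-0.0058,-0.0283,0.001],[-0.0058,-0.0283,0.001],[-0.0058,-0.0283,0.002],[-0.0058,-0.0283,0.002],[0,0,0.015],[0,0,0.015],[0,0,0.013],[0,0,0],[0,0,0],[0,0,0],[0,0,0]],"twist":[[0,0,0],[0,0,0],[0,0,0],[0,0,0],[0,0,0],[0,0,0],[0,0,0],[0,0,0],[0,0,0],[0,0,0],[0,0,0],[0,0,0],[0,0,0],[0,0,0],[0,0,0]]}' 0; python3 shot.py w8; python3 go.py 516 149.8 29 23.8
cat > rel.py <<'E'
import sys
from meas import *
from workcell import get_obs
c=np.load(sys.argv[1]+".npz");g=cv2.cvtColor(c["p"],cv2.COLOR_RGB2GRAY).astype(int);ob=get_obs()
T=R.from_rotvec(ob["orientation"]).as_matrix();o=ob["ee_pos"][:2];M=T[:2,:2].T;zc=ob["ee_pos"][2]-11.7+8
t=lambda u,z:(M@(onplane(c,u,z)[0,:2]-o)).round(1)
W=lambda x,y,z:[*(o+M.T@np.array([x,y])),z]
def edges(a,b,z,n=160):   # gray jumps along a line in tool xy at height z
    s=np.linspace(0,1,n);P=np.array([W(*(np.array(a)+(np.array(b)-a)*k),z) for k in s]);u=proj(c,P)
    v=cv2.remap(g.astype(np.float32),u[:,0].astype(np.float32)[None],u[:,1].astype(np.float32)[None],1)[0]
    e=[];d=v[2:]-v[:-2]
    for i in range(1,len(d)-1):
        if abs(d[i])>25 and abs(d[i])>=abs(d[i-1]) and abs(d[i])>abs(d[i+1]):
            uv=u[i+1];e.append((uv.round(0).astype(int).tolist(),int(d[i]),"z12",t(uv,12).tolist(),"z18",t(uv,18).tolist(),"plate",t(uv,zc).tolist()))
    return e
print("ee",ob["ee_pos"].round(1),"plate top z",zc.round(1))
for a,b in(((33,-42),(33,42)),((28,-42),(28,42)),((20,20),(70,20)),((20,0),(70,0)),((52,-25),(52,25))):
    print(a,b);[print("  ",*e) for e in edges(a,b,15)]
E
python3 rel.py w8
```

```text
t: 16.42
ee_pos: [516.7, 149.9, 49.6]
orientation: [-3.074, -0.649, -0.003]
ft_force: [-0.5, -0.0, -1.0]
width: 13.9
grasp_force: 30.0
[575.9 178.  211.4]
[516.6 149.9  49.6] 0.004128452361184019
t 16.47 psi 23.85 turn_z 0.05 shift [-0.0006 -0.0002  0.0206] tilt [0.002 0.   ] q6 1.41
ee [516.6 149.9  49.6] plate top z 45.9
(33, -42) (33, 42)
   [234, 192] 165 z12 [32.5, -33.0] z18 [33.5, -32.0] plate [38.1, -27.7]
   [264, 192] 70 z12 [32.5, -13.1] z18 [33.5, -12.8] plate [38.1, -11.2]
   [299, 192] -93 z12 [32.5, 9.9] z18 [33.5, 9.6] plate [38.1, 8.0]
   [301, 192] 60 z12 [32.5, 11.0] z18 [33.5, 10.6] plate [38.1, 8.9]
   [329, 192] 41 z12 [32.5, 29.3] z18 [33.5, 28.3] plate [38.1, 24.0]
   [331, 192] -176 z12 [32.5, 30.9] z18 [33.5, 29.9] plate [38.1, 25.3]
(28, -42) (28, 42)
   [233, 199] 168 z12 [27.4, -34.0] z18 [28.6, -33.1] plate [33.9, -28.5]
   [331, 199] -164 z12 [27.4, 30.9] z18 [28.6, 29.9] plate [33.9, 25.3]
   [333, 199] 25 z12 [27.4, 32.5] z18 [28.6, 31.4] plate [33.9, 26.7]
(20, 20) (70, 20)
   [315, 194] -83 z12 [31.1, 20.3] z18 [32.2, 19.7] plate [37.0, 16.6]
   [315, 192] 69 z12 [32.1, 20.3] z18 [33.1, 19.7] plate [37.8, 16.6]
   [315, 180] -120 z12 [40.4, 20.3] z18 [41.1, 19.7] plate [44.7, 16.6]
(20, 0) (70, 0)
   [284, 165] -70 z12 [50.0, 0.0] z18 [50.4, -0.0] plate [52.6, -0.3]
   [284, 163] 61 z12 [50.9, 0.0] z18 [51.4, -0.0] plate [53.4, -0.3]
   [284, 145] -83 z12 [62.1, 0.0] z18 [62.2, -0.0] plate [62.7, -0.3]
(52, -25) (52, 25)
   [260, 162] 157 z12 [51.8, -15.8] z18 [52.2, -15.4] plate [54.1, -13.4]
   [306, 162] -85 z12 [51.8, 13.9] z18 [52.2, 13.4] plate [54.1, 11.3]
```

```bash
python3 -m creep '{"delta_pos":[[-0.0009,0.0002,0],[0,0,0.012],[0,0,0.008],[0,0,0.001],[0,0,0],[0,0,0]],"twist":[[0,0,0],[0,0,0],[0,0,0],[0,0,0],[0,0,0],[0,0,0]]}' 0; python3 shot.py w9; python3 rel.py w9
```

```text
t: 16.97
ee_pos: [514.9, 149.2, 27.2]
orientation: [3.074, 0.648, -0.001]
ft_force: [-0.5, 0.4, -1.0]
width: 13.8
grasp_force: 30.0
[574.5 177.4 188.9]
[515.1 149.3  27.5] 0.007143915705901906
ee [515.1 149.3  27.5] plate top z 23.8
(33, -42) (33, 42)
   [228, 197] 193 z12 [32.4, -33.0] z18 [33.6, -32.0] plate [34.6, -30.9]
   [337, 197] -190 z12 [32.4, 30.9] z18 [33.6, 29.8] plate [34.6, 28.8]
(28, -42) (28, 42)
   [227, 206] -56 z12 [27.3, -34.1] z18 [28.7, -33.0] plate [29.9, -31.9]
   [228, 206] 205 z12 [27.3, -33.0] z18 [28.7, -32.0] plate [29.9, -30.9]
   [232, 206] -33 z12 [27.3, -30.9] z18 [28.7, -29.9] plate [29.9, -28.9]
   [234, 206] 34 z12 [27.3, -29.8] z18 [28.7, -28.8] plate [29.9, -27.9]
   [337, 206] -177 z12 [27.3, 30.9] z18 [28.7, 29.8] plate [29.9, 28.8]
   [340, 206] 30 z12 [27.3, 32.5] z18 [28.7, 31.4] plate [29.9, 30.3]
(20, 20) (70, 20)
   [319, 194] -86 z12 [34.6, 20.4] z18 [35.6, 19.6] plate [36.6, 18.9]
   [319, 192] 82 z12 [35.5, 20.4] z18 [36.6, 19.6] plate [37.5, 18.9]
   [320, 181] -84 z12 [41.9, 20.4] z18 [42.7, 19.6] plate [43.5, 18.9]
(20, 0) (70, 0)
   [285, 165] -81 z12 [51.5, 0.0] z18 [52.0, -0.0] plate [52.5, -0.1]
   [285, 163] 79 z12 [52.2, 0.0] z18 [52.6, -0.0] plate [53.1, -0.1]
   [285, 143] -90 z12 [63.7, 0.0] z18 [63.7, -0.0] plate [63.8, -0.1]
(52, -25) (52, 25)
   [255, 164] -44 z12 [51.8, -16.8] z18 [52.2, -16.3] plate [52.7, -15.8]
   [257, 164] 157 z12 [51.8, -15.8] z18 [52.2, -15.3] plate [52.7, -14.9]
   [264, 164] -68 z12 [51.8, -12.0] z18 [52.2, -11.6] plate [52.7, -11.3]
   [299, 164] 59 z12 [51.8, 8.5] z18 [52.2, 8.2] plate [52.7, 7.8]
   [309, 164] -124 z12 [51.8, 14.3] z18 [52.2, 13.7] plate [52.7, 13.2]
```

```bash
python3 -m creep '{"delta_pos":[[0.0007,0.0008,0],[0,0,0.001],[0,0,0.001],[0,0,0.001],[0,0,0],[0,0,0]],"twist":[[0,0,0],[0,0,0],[0,0,0],[0,0,0],[0,0,0],[0,0,0]]}' 0; python3 -m creep '{"delta_pos":[[0,0,0.0005],[0,0,0.0005],[0,0,0]],"twist":[[0,0,0],[0,0,0],[0,0,0]]}' 0
```

```text
t: 17.52
ee_pos: [516.0, 148.8, 24.6]
orientation: [3.074, 0.648, -0.0]
ft_force: [0.9, -0.0, -1.3]
width: 14.1
grasp_force: 30.0
t: 17.77
ee_pos: [516.1, 148.9, 23.6]
orientation: [-3.074, -0.648, -0.0]
ft_force: [-0.1, -0.3, -1.0]
width: 13.7
grasp_force: 30.0
```

```bash
python3 -m creep '{"delta_pos":[[0,0,0.0003],[0,0,0.0003],[0,0,0.0002],[0,0,0]],"twist":[[0,0,0],[0,0,0],[0,0,0],[0,0,0]]}' 0
```

```text
t: 18.1
ee_pos: [516.1, 148.8, 23.6]
orientation: [3.074, 0.648, 0.0]
ft_force: [-2.3, -1.3, 7.6]
width: 14.0
grasp_force: 30.0
```

```bash
python3 -m creep '{"delta_pos":[[0,0,0],[0,0,0],[0,0,0],[0,0,0],[0,0,0],[0,0,-0.01],[0,0,-0.02],[0,0,-0.03],[0,0,-0.03],[0,0,-0.03],[0,0,-0.03],[0,0,0],[0,0,0],[0,0,0]],"twist":[[0,0,0],[0,0,0],[0,0,0],[0,0,0],[0,0,0],[0,0,0],[0,0,0],[0,0,0],[0,0,0],[0,0,0],[0,0,0],[0,0,0],[0,0,0],[0,0,0]]}' 0.6; python3 shot.py w10
python3 - <<'E'
from meas import *
c=np.load("w10.npz")
# depth-based heights of plate/tab/rib in tray frame, both pockets (top of plate expected 20, rib 47)
K=c["camera_matrix"];d=c["d"];v,u=np.mgrid[:420,:560];o,r=ray(c,np.c_[u.ravel(),v.ravel()])
P=(o+r*d.reshape(-1,1));a=np.radians(23.8);q=(P[:,:2]-[494.1,199.1])@np.array([[np.cos(a),-np.sin(a)],[np.sin(a),np.cos(a)]])
for yc,ox,oy in((51.2,0,0),(-53,0,0)):
    for n,(x0,x1,y0,y1) in{"x+,y+":(26,34,12,22),"x+,y-":(26,34,-22,-12),"x-,y+":(-34,-26,12,22),"x-,y-":(-34,-26,-22,-12),"tab":(44,50,-6,6),"rim":(48,52,20,40)}.items():
        s=(q[:,0]>x0)&(q[:,0]<x1)&(q[:,1]-yc>y0)&(q[:,1]-yc<y1)&(d.ravel()>0);print(yc,n,s.sum(),np.round(np.median(P[s,2]),1) if s.any() else None)
E
python3 go.py 548 -261 180 90
```

```text
t: 19.27
ee_pos: [515.7, 148.7, 172.9]
orientation: [3.074, 0.648, -0.0]
ft_force: [-0.0, 0.6, -0.9]
width: 52.7
grasp_force: 0.0
[575.2 176.8 334.6]
[515.2 148.6 172.1] 0.017303339155489164
51.2 x+,y+ 81 19.5
51.2 x+,y- 79 19.5
51.2 x-,y+ 47 19.3
51.2 x-,y- 64 19.5
51.2 tab 70 19.6
51.2 rim 76 17.6
-53 x+,y+ 925 268.8
-53 x+,y- 909 268.8
-53 x-,y+ 72 19.6
-53 x-,y- 67 19.4
-53 tab 72 19.6
-53 rim 77 17.5
t 19.32 psi 23.81 turn_z -66.19 shift [-0.4096  0.0328 -0.0079] tilt [-0.002 -0.   ] q6 1.41
```

Both plates and the tab points that can be seen stand at about 20 mm (12 + 8), so they are seated flat. Now the control box.

```bash
python3 -m creep '{"delta_pos":[[0,0,-0.003],[0,0,-0.003],[0,0,-0.003],[0,0,-0.003],[0,0,-0.003],[0,0,-0.003],[0,0,-0.003],[0,0,-0.003],[0,0,-0.003],[0,0,-0.003],[0,0,0],[0,0,0],[0,0,0],[0,0,0],[0,0,0],[0,0,0],[0,0,0],[0,0,0],[0,0,0],[0,0,0]],"twist":[[0,0,-7.1],[0,0,-7.1],[0,0,-7.1],[0,0,-7.1],[0,0,-7.1],[0,0,-7.1],[0,0,-7.1],[0,0,-7.1],[0,0,-7.1],[0,0,-7.1],[0,0,-7.1],[0,0,-7.1],[0,0,-7.1],[0,0,-7.1],[0,0,-7.1],[0,0,-7.1],[0,0,-7.1],[0,0,-7.1],[0,0,-7.1],[0,0,-7.1]]}' 0.6; python3 go.py 640 -250 200 166
```

```text
t: 20.98
ee_pos: [515.0, 148.6, 201.0]
orientation: [-0.378, -3.115, 0.002]
ft_force: [0.6, -0.0, 0.1]
width: 52.8
grasp_force: 0.0
t 20.98 psi 166.17 turn_z 0.17 shift [-0.2177 -0.3565  0.001 ] tilt [-0.003 -0.001] q6 -1.07
```

```bash
python3 -m creep '{"delta_pos":[[-0.0167,-0.0274,0],[-0.0167,-0.0274,0],[-0.0167,-0.0274,0],[-0.0167,-0.0274,0],[-0.0167,-0.0274,0],[-0.0167,-0.0274,0],[-0.0167,-0.0274,0],[-0.0167,-0.0274,0],[-0.0167,-0.0274,0],[-0.0167,-0.0274,0],[-0.0167,-0.0274,0],[-0.0167,-0.0274,0],[-0.0167,-0.0274,0],[0,0,0],[0,0,0],[0,0,0],[0,0,0]],"twist":[[0,0,0],[0,0,0],[0,0,0],[0,0,0],[0,0,0],[0,0,0],[0,0,0],[0,0,0],[0,0,0],[0,0,0],[0,0,0],[0,0,0],[0,0,0],[0,0,0],[0,0,0],[0,0,0],[0,0,0]]}' 0.6; python3 shot.py b1
cat > box.py <<'E'
import sys
from meas import *
c=np.load(sys.argv[1]+".npz");d=c["d"];v,u=np.mgrid[:420,:560];o,r=ray(c,np.c_[u.ravel(),v.ravel()])
P=o+r*d.reshape(-1,1);ok=(d.ravel()>0)&(np.hypot(P[:,0]-550,P[:,1]+263)<90)
rgb=c["p"].reshape(-1,3).astype(int)
for n,z0,z1 in(("box top",36,44),("bar top",66,74)):
    m=(ok&(P[:,2]>z0)&(P[:,2]<z1));w=P[m]
    im=cv2.morphologyEx(m.reshape(420,560).astype(np.uint8),cv2.MORPH_OPEN,np.ones((3,3)))
    k=max(cv2.findContours(im,0,cv2.CHAIN_APPROX_NONE)[0],key=cv2.contourArea).reshape(-1,2)
    W=onplane(c,k,40 if z0<50 else 70)[:,:2];rc=cv2.minAreaRect(W.astype(np.float32));b=cv2.boxPoints(rc)
    es=[b[1]-b[0],b[2]-b[1]];e=max(es,key=np.linalg.norm)
    print(n,"z",np.median(w[:,2]).round(1),"centre",np.round(rc[0],1),"size",np.round(rc[1],1),"yaw",np.degrees(np.arctan2(e[1],e[0])).round(1),"px",px(k).round(1))
    if z0<50: inb=m
m=inb&(rgb.min(1)>190)
im=m.reshape(420,560).astype(np.uint8);st=cv2.connectedComponentsWithStats(im)
for s,ce in zip(st[2][1:],st[3][1:]):
    if s[4]>2:print("bright",s[4],ce.round(1),onplane(c,ce,40)[0,:2].round(1))
E
python3 box.py b1
```

```text
t: 22.4
ee_pos: [638.5, -248.3, 201.8]
orientation: [-0.386, -3.115, -0.001]
ft_force: [0.8, 0.2, 0.3]
width: 52.5
grasp_force: 0.0
[ 575.8 -230.8  363.6]
[ 638.8 -248.3  202.2] 0.008623353633406283
box top z 39.6 centre [ 548.3 -257.7] size [ 84.1 108.8] yaw -18.3 px [247.4 116.9]
bar top z 69.5 centre [ 548.3 -257.7] size [10.  43.7] yaw -16.0 px [245.5 117. ]
bright 29 [247. 154.] [ 580.8 -268.8]
bright 6 [273.7 165.3] [ 598.8 -244.9]
```

The box top is at 39.6 mm and measures 109x84, centred at (548.3,-257.7). The bar top is at 69.5 mm and 44x10, on the same centre, and the white mark bears -18.9 degrees, so box +x points to -18. I'll go above it and check from a second place.

```bash
python3 go.py 548.3 -257.7 110 162.6
```

```text
t 22.45 psi 165.89 turn_z 3.29 shift [ 0.0835 -0.0361  0.0922] tilt [-0.001  0.001] q6 -1.71
```

```bash
python3 -m creep '{"delta_pos":[[0,0,0.015],[0.0209,-0.009,0.019],[0.0209,-0.009,0.019],[0.0209,-0.009,0.019],[0.0209,-0.009,0.019],[0,0,0],[0,0,0],[0,0,0],[0,0,0]],"twist":[[0,0,3.3],[0,0,0],[0,0,0],[0,0,0],[0,0,0],[0,0,0],[0,0,0],[0,0,0],[0,0,0]]}' 0.6; python3 shot.py b2; python3 box.py b2; python3 go.py 548.3 -257.7 53 162.6
```

```text
t: 23.2
ee_pos: [550.6, -258.9, 113.2]
orientation: [0.476, 3.103, -0.001]
ft_force: [-0.8, -0.4, -0.2]
width: 52.5
grasp_force: 0.0
[ 488.2 -237.4  274.7]
[ 550.6 -259.   113.2] 0.004783509398384323
box top z 39.7 centre [ 547.3 -257.8] size [ 83.7 108.6] yaw -18.3 px [279.3 216. ]
bar top z 69.6 centre [ 547.3 -257.9] size [ 9.9 43.7] yaw -17.9 px [279. 230.]
bright 42 [249.9 164.2] [ 499.1 -266.1]
bright 6 [260.5 158.2] [ 497.2 -257. ]
bright 3 [267.3 158.3] [ 498.9 -252.1]
bright 3 [273.  158.7] [ 500.4 -248.1]
bright 5 [280.8 159.2] [ 502.6 -242.6]
bright 6 [299.2 159.2] [ 506.7 -229.4]
bright 6 [305.3 159.2] [ 508.1 -225. ]
bright 6 [312.5 160. ] [ 510.3 -220. ]
bright 26 [256.8 163.3] [ 500.1 -260.9]
bright 22 [267.7 164.4] [ 503.3 -253.2]
bright 126 [294.8 165.8] [ 510.4 -233.9]
bright 4 [252.5 167.2] [ 501.9 -264.9]
bright 4 [285.2 167.2] [ 509.3 -241.2]
bright 3 [295.  167.7] [ 511.9 -234.3]
bright 3 [275. 169.] [ 508.3 -249. ]
bright 3 [278.7 169. ] [ 509.1 -246.4]
bright 7 [267.4 172.6] [ 509.1 -255.4]
bright 14 [258.4 172.9] [ 507.2 -262. ]
bright 8 [274.  172.9] [ 510.8 -250.7]
bright 13 [284.2 173.1] [ 513.3 -243.3]
bright 6 [296.  174.3] [ 516.9 -235. ]
bright 3 [301.  172.7] [ 516.8 -231. ]
bright 3 [308.3 172.3] [ 518.3 -225.6]
bright 5 [291. 175.] [ 516.3 -238.8]
bright 18 [279.  264.5] [ 583.5 -269.7]
t 23.25 psi 162.57 turn_z -0.03 shift [0.0025 0.0005 0.0602] tilt [ 0.003 -0.001] q6 -1.73
```

```bash
python3 -m creep '{"delta_pos":[[0.0025,0.0005,0.01],[0,0,0.02],[0,0,0.015],[0,0,0.01],[0,0,0.003],[0,0,0],[0,0,0],[0,0,0]],"twist":[[0,0,0],[0,0,0],[0,0,0],[0,0,0],[0,0,0],[0,0,0],[0,0,0],[0,0,0]]}' 0.6;python3 go.py 547.8 -257.8 53.5 162.4
```

```text
t: 23.92
ee_pos: [547.1, -257.9, 54.6]
orientation: [0.477, 3.104, -0.001]
ft_force: [0.3, 0.3, 0.1]
width: 52.6
grasp_force: 0.0
t 23.92 psi 162.52 turn_z 0.12 shift [-0.0006  0.0003  0.0011] tilt [ 0.001 -0.001] q6 -1.73
```

```bash
python3 -m creep '{"delta_pos":[[-0.0006,0.0003,0.001],[0,0,0],[0,0,0],[0,0,0],[0,0,0],[0,0,0],[0,0,0],[0,0,0],[0,0,0]],"twist":[[0,0,0],[0,0,0],[0,0,0],[0,0,0],[0,0,0],[0,0,0],[0,0,0],[0,0,0],[0,0,0]]}' 0; python3 -c "
from workcell import get_obs;print(get_obs()['moment'])"
```

```text
t: 24.67
ee_pos: [546.7, -259.2, 53.0]
orientation: [-0.477, -3.105, 0.003]
ft_force: [-4.0, -7.6, 0.7]
width: 9.6
grasp_force: 30.0
[-1.43969561  0.5278882  -0.1568321 ]
```

```bash
python3 -m creep '{"delta_pos":[[-0.0004,-0.0012,0],[0,0,0],[0,0,0],[0,0,0],[0,0,0],[0,0,0],[0,0,0],[0,0,0],[0,0,0],[0,0,0],[0,0,0],[0,0,0],[0,0,0]],"twist":[[0,0,0],[0,0,5],[0,0,5],[0,0,5],[0,0,5],[0,0,5],[0,0,5],[0,0,5],[0,0,5],[0,0,5],[0,0,5],[0,0,0],[0,0,0]]}' 0; python3 go.py 547.8 -257.8 53 104;python3 -c "
from workcell import get_obs;print(get_obs()['moment'])"
```

```text
t: 25.75
ee_pos: [547.7, -258.3, 53.0]
orientation: [1.741, 2.614, 0.001]
ft_force: [3.7, 4.0, 0.6]
width: 10.0
grasp_force: 30.0
t 25.75 psi 112.66 turn_z 8.66 shift [ 0.0004  0.0002 -0.    ] tilt [0.001 0.001] q6 -0.86
[ 0.83340285 -0.52528594  0.08750063]
```

```bash
python3 -m creep '{"delta_pos":[[0,0,0],[0,0,0],[0,0,0],[0,0,0],[0,0,0],[0,0,0]],"twist":[[0,0,2.5],[0,0,2.5],[0,0,2],[0,0,1],[0,0,0],[0,0,0]]}' 0; python3 go.py 547.8 -257.8 53 104;python3 -c "
from workcell import get_obs;print(get_obs()['moment'])"
python3 -m creep '{"delta_pos":[[0,0,0],[0,0,0],[0,0,0],[0,0,0],[0,0,0]],"twist":[[0,0,1],[0,0,1],[0,0,1],[0,0,0],[0,0,0]]}' 0; python3 go.py 547.8 -257.8 53 104;python3 -c "
from workcell import get_obs;print(get_obs()['moment'])"
```

```text
t: 26.25
ee_pos: [547.9, -258.2, 53.0]
orientation: [1.919, 2.487, 0.002]
ft_force: [3.1, 5.8, -0.6]
width: 9.9
grasp_force: 30.0
t 26.25 psi 104.68 turn_z 0.68 shift [ 0.0004 -0.     -0.    ] tilt [0.001 0.001] q6 -0.72
[ 0.92123414 -0.70270285  0.08886721]
t: 26.67
ee_pos: [548.0, -258.2, 53.0]
orientation: [1.982, 2.437, 0.002]
ft_force: [3.8, 5.8, 0.3]
width: 10.0
grasp_force: 30.2
t 26.67 psi 101.75 turn_z -2.25 shift [ 0.0004 -0.0001 -0.    ] tilt [0.001 0.   ] q6 -0.67
[ 0.87160156 -0.6882653   0.46595671]
```

The moment about z jumped from 0.09 to 0.47 N m, so the switch is on its stop. I'll let go and lift away.

```bash
python3 -m creep '{"delta_pos":[[0,0,0],[0,0,0],[0,0,0],[0,0,0],[0,0,0],[0,0,0],[0,0,0],[0,0,0],[0,0,0],[0,0,0],[0,0,0],[0,0,-0.01],[0,0,-0.02],[0,0,-0.03],[0,0,-0.03],[0,0,-0.03],[0,0,0],[0,0,0],[0,0,0],[0,0,0]],"twist":[[0,0,0],[0,0,0],[0,0,0],[0,0,0],[0,0,0],[0,0,0],[0,0,0],[0,0,0],[0,0,0],[0,0,0],[0,0,0],[0,0,0],[0,0,0],[0,0,0],[0,0,0],[0,0,0],[0,0,0],[0,0,0],[0,0,0],[0,0,0]]}' 1; python3 shot.py b3; python3 box.py b3 | head -2
python3 - <<'E'
from meas import *
from workcell import *
# bystanders and carriers: compare the fixed views with those at the start
for n in("top","scene"):
    s=np.load(n+"0.npz");p,d=get_image(n)
    for k,u in{"carrierA_old":((336,212),(216,199)),"bottle":((402,145),(104,217)),"dish":((270,133),(238,301)),"tweezers":((215,135),(308,330)),"tray":((246,203),(305,244))}.items():
        x,y=u[0 if n=="top" else 1];q=np.s_[y-14:y+15,x-14:x+15]
        print(n,k,np.abs(p[q].astype(int)-s["p"][q]).mean().round(1),end="; ")
    print()
    np.savez(n+"1.npz",p=p,d=d,**camera_params(n))
E
```

```text
t: 28.33
ee_pos: [546.3, -258.4, 171.7]
orientation: [-1.986, -2.431, 0.001]
ft_force: [1.0, 0.9, 0.6]
width: 87.5
grasp_force: 0.0
[ 533.7 -193.   333.6]
[ 546.3 -258.4  171.5] 0.005548536186693722
box top z 39.6 centre [ 548.1 -256.9] size [ 84.1 108.7] yaw -18.3 px [284.3 206.9]
bar top z 69.6 centre [ 548.3 -257. ] size [10.6 43.9] yaw -18.2 px [283.6 215.8]
top carrierA_old 32.5; top bottle 17.4; top dish 6.2; top tweezers 4.4; top tray 5.4; 
scene carrierA_old 47.7; scene bottle 5.0; scene dish 8.7; scene tweezers 5.0; scene tray 7.3;
```

Run:
```python
import numpy as np
for n,(x0,y0,x1,y1) in(("top",(250,115,292,153)),("scene",(212,278,265,324))):
    for i in"01":
        s=np.load(n+i+".npz");p=s["p"][y0:y1,x0:x1].astype(int);m=(p[...,0]-p[...,2])>12
        v,u=np.nonzero(m);print(n,i,m.sum(),u.mean().round(2),v.mean().round(2),p.mean().round(1))
from workcell import close_job;print(close_job())
```

```text
top 0 572 19.97 18.59 105.3
top 1 574 19.96 18.63 110.7
scene 0 990 25.74 22.72 98.2
scene 1 995 25.71 22.66 104.5
the job is handed in; nothing more can be done
None
```

The job is handed in at about 28.5 s. Both carriers lie flat in their pockets with their tabs in the notches, the switch was turned to its stop and sprang back to rest, and the bottle, dish and tweezers were left alone.

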